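Hang the used dispenser over the drip dish of a rotary pipette stand

TASK

First turn the rotary stand by its crank peg until its one empty two-pronged hook is right over the drip dish. Then take the dispenser out of the slanted rest and hang it upright on that hook, lowering it until its collar sits fully home on both prongs before you let go; leave the hook over the dish and do not shift or tip the beaker and the two bottles.

Things in the scene. Friction and masses are not known exactly. Their poses are not given: they have to be found in the camera images.
- stand: Fixed base of the rotary pipette stand, grey, a 170 mm disc 12 mm thick with a tongue carrying a drip dish. Origin on the bench on the vertical turning axis; its z is up and its -x points to the drip dish (roughly towards the robot, within 0.35 rad). A steel column of 28 mm diameter reaches up to 237 mm on the axis.
- dish (a point): Centre of the rim of the round white drip dish (72 mm diameter), 100 mm from the turning axis and 26 mm above the bench.
- turret (a joint): Carousel angle (rad, counter-clockwise from above). At 0 and again at 6.283 the empty hook is over the dish; stops at -0.7 and 7.0, turns either way between and stays where left; friction 0.15 N m (3.5 N at the peg). Four hooks at 90 degree steps; three hold dispensers like the loose one, clipped fast, tops 241 mm above the bench.
- hook_seat (a point): Seat of the empty hook: top of the two steel prongs, half-way between them, 100 mm from the axis, 165 mm above the bench; the collar's underside centre comes here. Its -x points outward along the prongs. Gap 34 mm, open outward, above and below; prongs 8 mm wide, 10 thick. 21 mm outward a lip on each prong, and 28 mm inward a cross bar, stand 8 mm above the prongs.
- peg_grip (a point): Grip point of the crank peg: upright round black peg, 18 mm diameter, fixed to the carousel 45 mm from the axis, opposite the empty hook. It stands on a flat crank arm (28 mm wide, top 245 mm above the bench) and ends at 300 mm; this point is at 275 mm. It may turn within the grip while led round in a circle.
- rest: Fixed slanted rest: aluminium channel on a white foot plate 150 x 100 mm. Origin on the bench, z up; plate centre at x = +20 mm. The channel leans 35 degrees from vertical, its open upper end towards the rest's -x (roughly towards the robot). It encloses only the barrel, to 100 mm from the nozzle tip (50 mm wide over all); the dispenser comes out along its own axis.
- dispenser: Loose hand-held dispenser, a round stick 186 mm long, about 0.16 kg. Origin at the nozzle tip, z along its axis to the button end. Cone to 35 mm, white barrel 26 mm diameter to 110 mm, grey collar 48 mm diameter to 118 mm, grey grip 28 mm diameter to 176 mm, button 18 mm diameter to 186 mm. Starts in the rest, leaning 35 degrees from vertical.
- dispenser_grip (a point): Centre of the dispenser's grey grip, on its axis 147 mm from the nozzle tip; z along the axis to the button end.
- dispenser_collar (a point): Centre of the underside of the dispenser's collar, on its axis 110 mm from the nozzle tip; z along the axis to the button end.
- beaker: Glass beaker, 80 mm diameter, 105 mm tall, a bystander. Origin at the centre of its underside.
- reagent: Amber reagent bottle, 72 mm diameter, 150 mm tall, a bystander. Origin at the centre of its underside.
- washbottle: White wash bottle with a spout, 68 mm diameter, 160 mm tall, a bystander. Origin at the centre of its underside.

How it is judged:
By the outcome, as a careful person would: the job done as asked, in the order asked, and still so for the second after the job is handed in, with the robot touching nothing.
It also fails if it takes over 64 s, if anything falls off the work surface, if the arm or the gripper's body presses on something with over 40 N, if the wrist force passes 120 N, or if a joint passes its speed limit or range.

ROBOT

A 6-joint arm with a two-finger parallel gripper is mounted at the origin on the work surface. World frame = base frame: x ahead of the robot, y to its left, z up, the work surface at z = 0. Lengths are in m, angles in degrees, forces in N, time in s.
With the tool pointing down it reaches from about 0.375 to 0.9 m from the base axis. Payload 3.1 kg.
Tool frame: the origin (TCP) lies midway between the tips of the shut fingers; the grasp point (between the pads) lies 19 mm behind it; x points along the fingers, z is the direction in which the jaws open and shut, and the axes are right-handed (so a half turn about x gives the same grasp; the last joint's range is limited). The gripper opens to 87 mm and grips with 3 to 60 N. Pads are 19 mm wide; open, the fingers measure 117 mm over their backs; the gripper's body (75 mm by 190 mm) begins 51 mm behind the grasp point.
Start: joints at [-75.544, 30.224, 82.088, -0, 67.689, -10.227], TCP at [0.261, -0.568, 0.223] pointing down, gripper open.
Joint ranges: [-176.69, 176.69], [-43.24, 126.21], [12.49, 139.97], [-82, 262], [0, 151.66], [-163.58, 163.58]. Speed limits (degrees/s): [159.86, 159.86, 180, 180, 180, 180].

INTERFACE

Orientations are given as a 3x3 rotation matrix whose columns are the frame's x, y, z axes.
In Python, from rig import * gives the robot as it stands.
- The arm moves only by the tool play_rows, never from a script. Its argument "rows" is a list that holds one entry, the list of rows, each a list of 7 numbers: the shift along the tool's x, y, z in m, then the turn, a rotation vector about the tool's x, y, z in degrees, then the finger opening in m, from 0 to 0.087. A call has 1 to 12 rows; each row is the pose to reach, as a shift and turn from the pose commanded when the call began, along the tool's axes at that moment; what a row does not reach only later rows make up. A row lasts 1/10 s, in which the tool goes at most 50 mm and 8.59 degrees, less where a joint would pass 70% of its speed; a pose out of reach is approached as far as the arm can. A call with a gripper value outside its range is refused whole. The fingers move at their own pace and stop on an object; the grip force is fixed at half the most. Time passes only in rows, so rows that repeat a pose let the fingers close. It gives the time, the measured TCP pose, the force and the opening at its end, in the units of the state.
- read_state(): the state, without advancing time (a new reading comes with each control period).
- capture(name): name is "scene" or "top" or "wrist"; returns a dict with "pixels" (480x640x3 uint8, red, green, blue), "intrinsics" (3x3 intrinsics, pixels), "rvec" (rotation vector, rad) and "tvec" (3), from world to camera coordinates, as OpenCV has them. Camera axes: x right, y down, z forward; pixel columns grow to the right and rows downward; lengths in m; the calibration is good to about 2 mm. A picture is of the moment at which its call begins. There is no depth.
- hand_in(): hands the job in, once; it reports no verdict.
Trained networks look in the newest picture that a camera, given by its name, has taken for a name from the list of things; names that differ only in an ending like _2 or _b are one class to them, and where a whole thing is asked for, a point or a joint stands for the part that bears it (a point fixed in the world has none). Each returns a list of dicts, best first, with "p" (0 to 1); they miss things now and then, are a little off and sometimes report something else, mostly with a low value. They report only what shows in the picture. A call takes as long as a camera call.
- trace(camera, target): "mask" (480x640 bool, what is visible of it) and "at" ([column, row] in pixels, amid what is visible of it).
The state is a dict: "time_s": time; "joint_positions": joint angles; "qvel": joint speeds; "tau": joint torques, N m; "position": TCP position; "tcp_rot": TCP orientation; "force": force on the tool from outside, world axes, zero at the start; "moment": the same for the moment, N m; "opening": opening from 0.0 (shut) to 1.0 (fully open).
Only numpy, scipy, OpenCV 4.12 (cv2) and the standard library are available. Lean on these libraries where they do the work, as an engineer would, in place of code of your own. Each camera call takes 0.05 s, during which the arm holds its last target.

## Working session

There is one attempt and no reset: what is moved stays moved. The work goes in short steps, Python scripts to look and compute and a tool call to move; the robot and the scene stay as the last step left them, time stands still between calls to the robot, and variables do not carry over. Pictures are saved under pics/ and viewed, and the job is handed in when it is done.

Besides the shell and the picture viewer there is one more tool, called after "Request:" as name(argument=value, ...), one argument or row to a line, values as JSON. play_rows: Moves the arm, as the interface text tells. Its arguments: {"type":"object","properties":{"rows":{"type":"array"}},"required":["rows"]}

```bash
mkdir -p pics; ls; python3 - <<'E'
from rig import *
import cv2
s=read_state(); print(s)
for n in("scene","top","wrist"):
    c=capture(n); cv2.imwrite(f"pics/{n}0.png",c["pixels"][:,:,::-1]); 
    R=cv2.Rodrigues(c["rvec"])[0]; print(n,(-R.T@c["tvec"].reshape(3)).round(3),c["intrinsics"][0,0], R.round(2).tolist())
E
```

```text
pics
{'time_s': 0.0, 'joint_positions': array([-7.55441454e+01,  3.02788974e+01,  8.21560431e+01,  1.05202395e-03,
        6.76894393e+01, -1.02260692e+01]), 'qvel': array([-0.10529784, -0.01189408, -0.02686434,  0.03493745, -0.02605951,
        0.01573553]), 'tau': array([ 2.45207257e-04, -4.40044177e+01, -1.76592547e+01,  6.32848218e-02,
        5.82044001e-02, -1.72791392e-04]), 'position': array([ 0.26084626, -0.56716135,  0.22157428]), 'tcp_rot': array([[-5.25465429e-04,  9.08642989e-01,  4.17573517e-01],
       [ 2.10634813e-03,  4.17573654e-01, -9.08640637e-01],
       [-9.99997644e-01,  4.02095957e-04, -2.13333898e-03]]), 'force': array([-0.20661385, -0.29722289, -0.0175856 ]), 'moment': array([-0.01610052, -0.00831268, -0.03619342]), 'opening': 1.0035477987577461}
scene [1.173 0.743 0.996] 550.4002464614671 [[-0.8, 0.6, -0.01], [0.41, 0.53, -0.74], [-0.44, -0.6, -0.67]]
top [0.379 0.    2.026] 623.8193150852449 [[-0.02, -1.0, -0.01], [-0.99, 0.02, -0.13], [0.13, 0.01, -0.99]]
wrist [ 0.329 -0.537  0.384] 355.61328517897977 [[0.42, -0.91, -0.0], [-0.87, -0.4, 0.27], [-0.24, -0.11, -0.96]]
```

View pics/scene0.png

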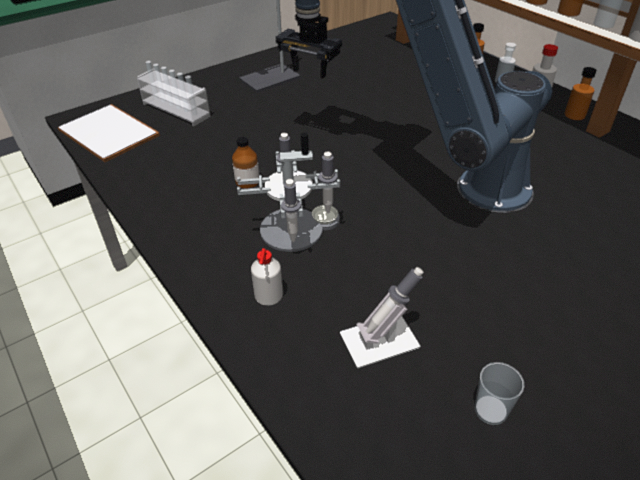

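View pics/top0.png

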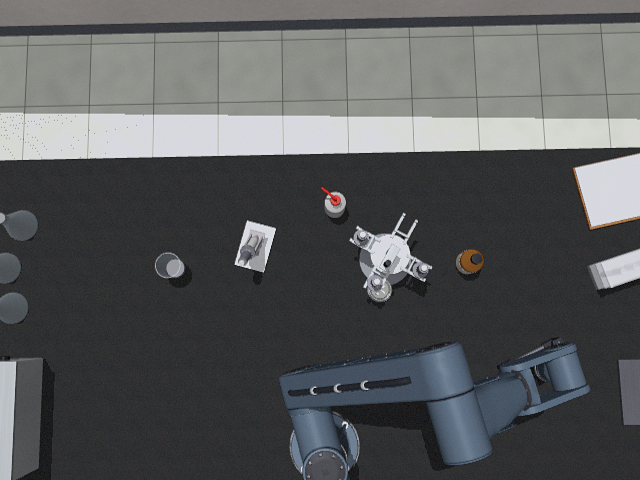

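View pics/wrist0.png

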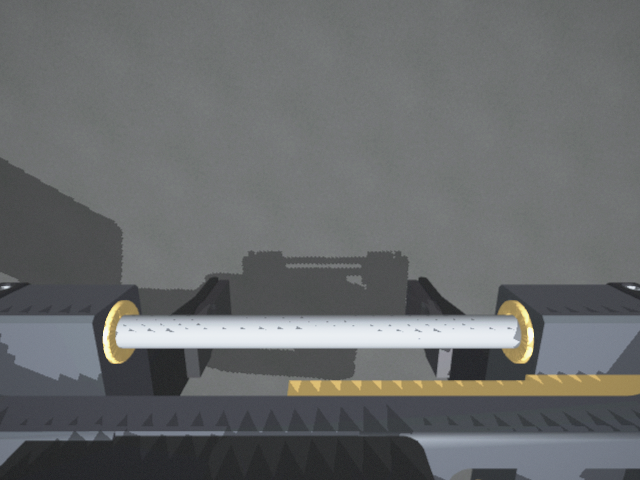

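```bash
cat > h.py <<'E'
import numpy as np, cv2
from rig import *
def cam(c):
    R=cv2.Rodrigues(c["rvec"])[0]; return c["intrinsics"],R,np.array(c["tvec"]).reshape(3)
def proj(c,P):
    K,R,t=cam(c); p=(R@np.asarray(P,float).reshape(-1,3).T).T+t; q=(K@p.T).T; return q[:,:2]/q[:,2:]
def ray(c,uv):
    K,R,t=cam(c); o=-R.T@t; d=R.T@np.linalg.solve(K,[uv[0],uv[1],1]); return o,d/np.linalg.norm(d)
def atz(c,uv,z):
    o,d=ray(c,uv); return o+d*(z-o[2])/d[2]
def tri(rs):
    A=sum(np.eye(3)-np.outer(d,d) for o,d in rs); b=sum((np.eye(3)-np.outer(d,d))@o for o,d in rs)
    X=np.linalg.solve(A,b); return X,[np.linalg.norm((np.eye(3)-np.outer(d,d))@(X-o)) for o,d in rs]
E
python3 - <<'E'
from h import *
for n in("scene","top","wrist"):
    c=capture(n)
    for t in["stand","dish","turret","hook_seat","peg_grip","rest","dispenser","dispenser_grip","dispenser_collar","beaker","reagent","washbottle"]:
        try:
            r=trace(n,t)
            for x in r[:4]: 
                ys,xs=np.nonzero(x["mask"]); print(n,t,round(x["p"],2),np.round(x["at"],1),x["mask"].sum(),(xs.min(),xs.max(),ys.min(),ys.max()) if len(xs) else 0)
        except Exception as e: print(n,t,e)
E
```

```text
scene stand 0.9 [293.8 200.6] 5972 (np.int64(237), np.int64(338), np.int64(133), np.int64(251))
scene stand 0.31 [243.5 158.4] 932 (np.int64(232), np.int64(258), np.int64(138), np.int64(188))
scene dish 0.7 [294.3 197.2] 5926 (np.int64(237), np.int64(338), np.int64(133), np.int64(251))
scene dish 0.69 [267.7 275.3] 1328 (np.int64(251), np.int64(281), np.int64(250), np.int64(305))
scene turret 0.71 [293.1 182.6] 3642 (np.int64(237), np.int64(338), np.int64(132), np.int64(239))
scene peg_grip 0.91 [289.8 184.2] 3795 (np.int64(237), np.int64(338), np.int64(132), np.int64(241))
scene rest 0.73 [383.3 338.2] 2717 (np.int64(340), np.int64(418), np.int64(295), np.int64(368))
scene dispenser 0.81 [396.8 297.8] 1065 (np.int64(366), np.int64(421), np.int64(268), np.int64(333))
scene dispenser_grip 0.69 [396.2 295.1] 981 (np.int64(366), np.int64(421), np.int64(268), np.int64(333))
scene dispenser_collar 0.95 [397.  294.8] 1033 (np.int64(366), np.int64(422), np.int64(268), np.int64(333))
scene beaker 0.66 [497.4 391.8] 2200 (np.int64(475), np.int64(522), np.int64(363), np.int64(424))
scene beake
[... 1148 characters left out ...]
)
top dispenser_grip 0.65 [247.5 251.8] 345 (np.int64(238), np.int64(257), np.int64(235), np.int64(266))
top dispenser_collar 0.58 [248.2 253.5] 351 (np.int64(238), np.int64(257), np.int64(236), np.int64(265))
top dispenser_collar 0.36 [164.8 266.8] 622 (np.int64(155), np.int64(185), np.int64(253), np.int64(277))
top beaker 0.85 [166.8 266.7] 584 (np.int64(155), np.int64(184), np.int64(253), np.int64(277))
top reagent 0.9 [471.5 261.6] 549 (np.int64(455), np.int64(483), np.int64(250), np.int64(273))
top reagent 0.58 [385.9 258. ] 2385 (np.int64(350), np.int64(430), np.int64(215), np.int64(293))
top washbottle 0.73 [333.2 202.8] 450 (np.int64(324), np.int64(345), np.int64(190), np.int64(217))
```

The scene view shows the stand near (292,195), the rest with the dispenser near (390,310), the wash bottle at (267,277), the beaker at (498,392) and the reagent bottle at (244,160). In the top view the empty hook points up-right, away from the dish, with its tips near (410,217). I'll zoom in next.

```bash
python3 - <<'E'
from h import *
a=cv2.imread("pics/scene0.png");b=cv2.imread("pics/top0.png")
cv2.imwrite("pics/z1.png",cv2.resize(a[120:260,220:360],(600,600),interpolation=cv2.INTER_CUBIC))
cv2.imwrite("pics/z2.png",cv2.resize(b[205:310,340:445],(600,600),interpolation=cv2.INTER_CUBIC))
x=cv2.resize(a[255:375,330:430],(400,480),interpolation=cv2.INTER_CUBIC);y=cv2.resize(b[215:275,230:280],(400,480),interpolation=cv2.INTER_CUBIC)
cv2.imwrite("pics/z3.png",np.hstack([x,y]))
E
```

```text
(no output)
```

View pics/z1.png

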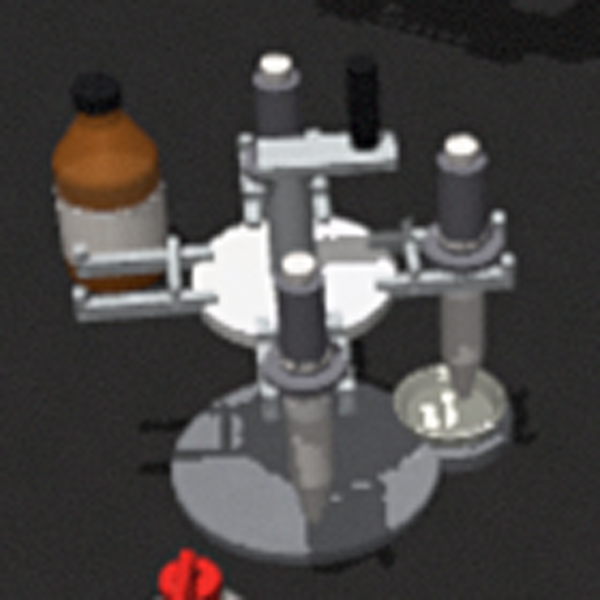

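View pics/z2.png

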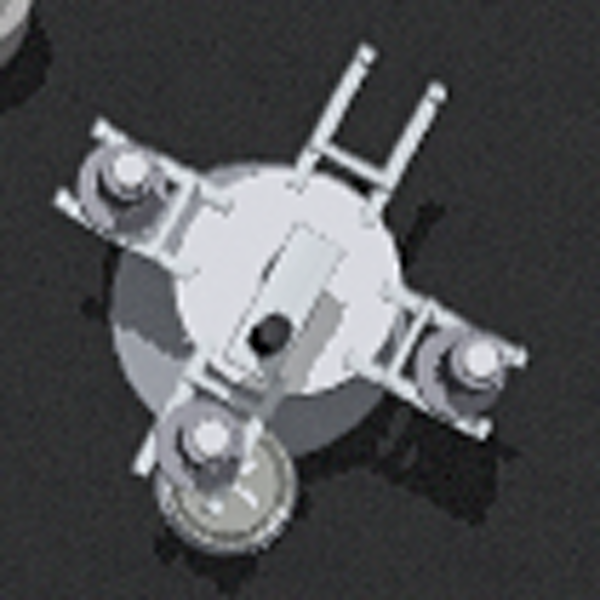

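View pics/z3.png

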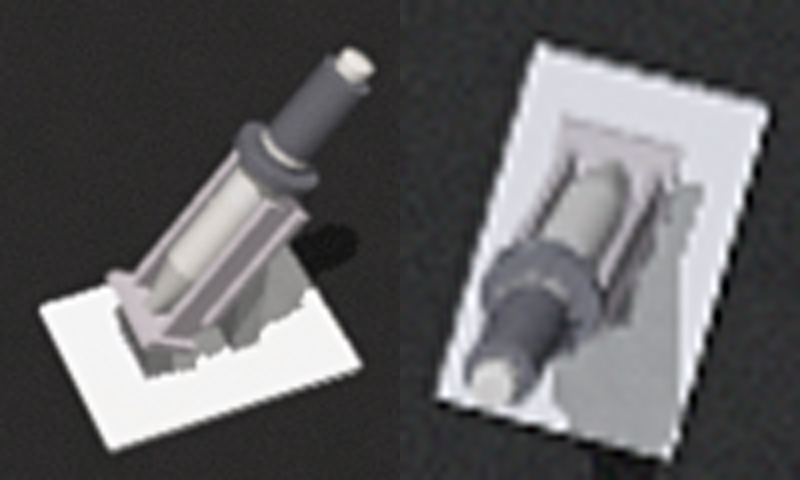

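```bash
cat > fit.py <<'E'
from h import *
from scipy.optimize import least_squares
S=capture("scene");T=capture("top")
print(read_state()["time_s"])
t=lambda u,v:(340+u*.175-.4,205+v*.175-.4)
s=lambda u,v:(220+u*.23333-.4,120+v*.23333-.4)
def d(e,n): return np.array(e)
def model(p):
    x,y,psi,a=p   # psi: direction of dish, a: direction of hook
    P=lambda r,an,z:[x+r*np.cos(an),y+r*np.sin(an),z]
    h=np.pi/2
    o=[]
    o+=[("T",P(.1,a+h,.241),t(130,170)),("T",P(.1,a-h,.241),t(482,360)),("T",P(.1,a+2*h,.241),t(210,437)),("T",P(.045,a+2*h,.3),t(268,332)),("T",P(.1,psi,.026),t(228,488)),("T",P(.1,a,.241)[:2]+[.165],None)]
    o+=[("S",P(.1,a-h,.241),s(277,65)),("S",P(.1,a+2*h,.241),s(460,147)),("S",P(.1,a+h,.241),s(298,265)),("S",P(.045,a+2*h,.3),s(363,65)),("S",P(.1,psi,.026),s(452,398))]
    return [q for q in o if q[2] is not None]
f=lambda p:np.concatenate([proj(S if n=="S" else T,P)[0]-uv for n,P,uv in model(p)])
o0=atz(T,t(290,290),.1);print("axis guess",o0)
r=least_squares(f,[o0[0],o0[1],np.pi,0.0],loss="soft_l1")
print(r.x.round(4),f(r.x).reshape(-1,2).round(1).tolist())
x,y,psi,a=r.x
print("turn",np.degrees(psi-a),"peg",x+.045*np.cos(a+np.pi),y+.045*np.sin(a+np.pi),"seat goal",x+.1*np.cos(psi),y+.1*np.sin(psi))
for n,u,v in[("peg",(268,332),(363,65)),("b0",(130,170),(298,265)),("b1",(482,360),(277,65)),("b2",(210,437),(460,147)),("dish",(228,488),(452,398))]: print(n,*[np.round(k,4) for k in tri([ray(T,t(*u)),ray(S,s(*v))])])
# dispenser: button top, collar
t3=lambda u,v:(230+(u-400)/8-.4,215+v/8-.4); s3=lambda u,v:(330+u/4-.4,255+v/4-.4)
B,e=tri([ray(T,t3(492,382)),ray(S,s3(356,64))]);print("button",B,e)
C,e=tri([ray(T,t3(545,290)),ray(S,s3(278,160))]);print("collar",C,e)
ax=(B-C)/np.linalg.norm(B-C);print(ax,"lean",np.degrees(np.arccos(ax[2])),"len",np.linalg.norm(B-C),"yaw",np.degrees(np.arctan2(ax[1],ax[0])))
pl=[atz(T,t3(*q),.005) for q in[(540,40),(770,100),(668,460),(438,398)]]
print(np.round(pl,4),"c",np.mean(pl,0)); m=np.mean(pl[:2],0)-np.mean(pl[2:],0);print("plate dir",np.degrees(np.arctan2(m[1],m[0])),np.linalg.norm(m))
for n,uv,z in[("beaker",(167,267),.05),("reagent",(471,261),.1),("wash",(335,205),.1)]: print(n,atz(T,uv,z).round(3))
E
python3 fit.py
```

```text
2.2
axis guess [ 0.58391455 -0.21817865  0.1       ]
[ 0.5849 -0.2099  2.9375 -0.5295] [[-0.0, -1.3], [-0.4, -0.9], [-0.1, -1.0], [1.1, -1.3], [0.4, -1.8], [0.7, -0.7], [1.3, -0.7], [0.8, -0.9], [0.7, -1.0], [0.3, 0.1]]
turn 198.64317864098223 peg 0.5460336501616219 -0.18714097571901997 seat goal 0.4869472377580329 -0.18959982462026004
peg [ 0.545  -0.1864  0.2969] [0.003 0.003]
b0 [ 0.634  -0.1252  0.2365] [0.0023 0.0023]
b1 [ 0.5333 -0.2988  0.237 ] [0.0015 0.0015]
b2 [ 0.4979 -0.1616  0.237 ] [0.0025 0.0025]
dish [ 0.4836 -0.1904  0.0237] [0.0031 0.0031]
button [0.56299119 0.23216841 0.1927005 ] [np.float64(0.00160143653944936), np.float64(0.0016014365394493141)]
collar [0.60203048 0.22054368 0.13654586] [np.float64(0.0004894519328545733), np.float64(0.0004894519328545521)]
[-0.56274874  0.16756975  0.8094654 ] lean 35.95626759850703 len 0.06937250575841251 yaw 163.4180419649455
[[0.7213 0.2371 0.005 ]
 [0.6945 0.1429 0.005 ]
 [0.5474 0.1858 0.005 ]
 [0.5745 0.2792 0.005 ]] c [0.63442933 0.21125916 0.005     ]
plate dir -16.14102928161288 0.15293082442028888
beaker [0.566 0.488 0.05 ]
reagent [ 0.561 -0.467  0.1  ]
wash [ 0.746 -0.05   0.1  ]
```

```bash
cat >> h.py <<'E'
import json
from scipy.spatial.transform import Rotation as Ro
def getc():
    d=json.load(open("cmd.json")); return np.array(d["p"]),np.array(d["R"])
def setc(p,R): json.dump({"p":list(map(float,p)),"R":np.asarray(R).tolist()},open("cmd.json","w"))
def apply(row):
    p,R=getc(); setc(p+R@np.array(row[:3]),R@Ro.from_rotvec(row[3:6],degrees=True).as_matrix())
def plan(p,R,pr=True):
    p0,R0=getc(); r=np.r_[R0.T@(np.asarray(p)-p0),Ro.from_matrix(R0.T@R).as_rotvec(degrees=True)]
    if pr: print("row",np.round(r[:3],4).tolist(),np.round(r[3:],2).tolist())
    return r
def Rdown(yaw):  # tool x down, tool y at yaw(deg)
    a=np.radians(yaw); x=np.array([0,0,-1.]); y=np.array([np.cos(a),np.sin(a),0]); return np.c_[x,y,np.cross(x,y)]
def dev():
    s=read_state(); p,R=getc(); print("t",round(s["time_s"],2),"pos",s["position"].round(4),"meas-cmd mm",((s["position"]-p)*1e3).round(1),"rot",Ro.from_matrix(R.T@s["tcp_rot"]).as_rotvec(degrees=True).round(2),"F",s["force"].round(1),"open",round(s["opening"],3),"q",s["joint_positions"].round(1))
E
python3 - <<'E'
from h import *
setc([.2609,-.5681,.223],Rdown(24.683)); dev()
plan([.546,-.187,.42],Rdown(24.683)); plan([.546,-.187,.42],Rdown(149.68))
c=capture("wrist"); s=read_state()
print(proj(c,[s["position"],s["position"]-s["tcp_rot"][:,0]*.019,s["position"]+s["tcp_rot"][:,0]*.15]))
E
```

```text
t 2.2 pos [ 0.261  -0.5679  0.2225] meas-cmd mm [ 0.1  0.2 -0.5] rot [ 0.  0. -0.] F [-0.1 -2.  -1.1] open 0.997 q [-75.5  30.2  82.1  -0.   67.7 -10.2]
row [-0.197, 0.4182, -0.2272] [0.0, 0.0, 0.0]
row [-0.197, 0.4182, -0.2272] [-125.0, -0.0, -0.0]
[[315.96088742 298.80187864]
 [315.78067959 316.80584888]
 [316.66125733 228.83022672]]
```

Request:
play_rows(
  rows=[
    [[-0.1, 0, 0, 0, 0, 0, 0.087], [-0.197, 0, 0, 0, 0, 0, 0.087], [-0.197, 0.05, -0.027, -8, 0, 0, 0.087], [-0.197, 0.09, -0.05, -16, 0, 0, 0.087], [-0.197, 0.13, -0.07, -24, 0, 0, 0.087], [-0.197, 0.17, -0.09, -32, 0, 0, 0.087], [-0.197, 0.21, -0.115, -40, 0, 0, 0.087], [-0.197, 0.25, -0.136, -48, 0, 0, 0.087], [-0.197, 0.29, -0.157, -56, 0, 0, 0.087], [-0.197, 0.33, -0.18, -64, 0, 0, 0.087], [-0.197, 0.37, -0.2, -72, 0, 0, 0.087], [-0.197, 0.418, -0.227, -80, 0, 0, 0.087]],
  ],
)

```text
time_s: 3.45
position: [0.5398, -0.1951, 0.4197]
tcp_rot: [[0.001, -0.259, 0.966], [-0.0, 0.966, 0.259], [-1.0, -0.001, 0.0]]
force: [0.3, -1.3, -0.6]
opening: 0.997
```

Request:
play_rows(
  rows=[
    [[0, 0, 0, -8, 0, 0, 0.087], [0, 0, 0, -16, 0, 0, 0.087], [0, 0, 0, -24, 0, 0, 0.087], [0, 0, 0, -32, 0, 0, 0.087], [0, 0, 0, -40, 0, 0, 0.087], [0, 0, 0, -45, 0, 0, 0.087], [0, 0, 0, -45, 0, 0, 0.087], [0, 0, 0, -45, 0, 0, 0.087]],
  ],
)

```text
time_s: 4.25
position: [0.5388, -0.1968, 0.4196]
tcp_rot: [[0.0, -0.862, 0.506], [0.0, 0.506, 0.862], [-1.0, 0.0, 0.0]]
force: [-0.2, -0.5, -0.5]
opening: 1.003
```

```bash
python3 - <<'E'
from h import *
apply([-0.197,0.418,-0.227,-80,0,0]);apply([0,0,0,-45,0,0]);dev()
c=capture("wrist");cv2.imwrite("pics/w1.png",c["pixels"][:,:,::-1]); 
for n in["peg_grip","hook_seat"]:
  for x in trace("wrist",n)[:2]: print(n,x["p"],x["at"])
print(proj(c,[[.546,-.187,.3],[.585,-.21,.237]]))
E
```

```text
t 4.25 pos [ 0.5388 -0.1968  0.4196] meas-cmd mm [-7.1 -9.5 -0.4] rot [ 0.11 -0.    0.  ] F [-0.2 -0.5 -0.5] open 1.003 q [-31.2  16.9  72.8   0.   90.3 -90.8]
peg_grip 0.61 [325.7, 239.5]
hook_seat 0.81 [326.7, 237.6]
[[332.74976854 237.09198755]
 [329.72060169 264.3509112 ]]
```

View pics/w1.png

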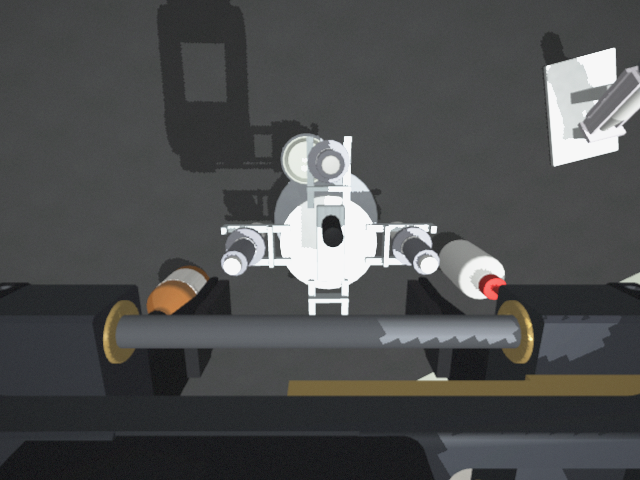

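```bash
python3 - <<'E'
from h import *
s=read_state(); setc(s["position"]+[0,0,.0004],Rdown(149.68))
a=cv2.imread("pics/w1.png"); cv2.imwrite("pics/z4.png",cv2.resize(a[130:320,210:450],(800,633),interpolation=cv2.INTER_CUBIC)[:600])
c=capture("wrist")
x,y,psi,al=.5849,-.2099,2.9375,-.5295; h=np.pi/2
for an in(al-h,al+h,al+2*h): print(proj(c,[x+.1*np.cos(an),y+.1*np.sin(an),.241])[0].round(1), ((proj(c,[x+.1*np.cos(an),y+.1*np.sin(an),.241])[0]-[210,130])*3.333).round())
p=proj(c,[x-.045*np.cos(al),y-.045*np.sin(al),.3])[0];print("peg",p,(p-[210,130])*3.333)
p=proj(c,[x+.1*np.cos(psi),y+.1*np.sin(psi),.026])[0];print("dish",p,(p-[210,130])*3.333)
E
```

```text
[231.1 265.3] [ 70. 451.]
[428.7 265.6] [729. 452.]
[330.9 164.5] [403. 115.]
peg [332.63338947 237.19873794] [408.7370871  357.29339356]
dish [305.10753699 160.08437412] [316.99342078 100.27121896]
```

View pics/z4.png

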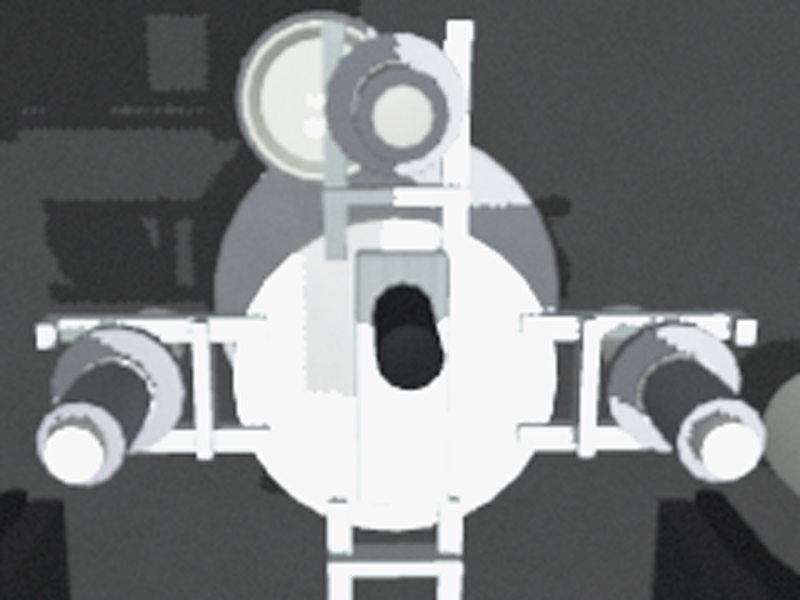

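```bash
python3 - <<'E'
from h import *
plan([.546,-.187,.42],Rdown(149.68));plan([.546,-.187,.257],Rdown(149.68))
E
```

```text
row [-0.0, -0.0012, 0.0121] [0.0, 0.0, 0.0]
row [0.163, -0.0012, 0.0121] [0.0, 0.0, 0.0]
```

Request:
play_rows(
  rows=[
    [[0, -0.0012, 0.0121, 0, 0, 0, 0.087], [0.04, -0.0012, 0.0121, 0, 0, 0, 0.087], [0.08, -0.0012, 0.0121, 0, 0, 0, 0.087], [0.12, -0.0012, 0.0121, 0, 0, 0, 0.087], [0.145, -0.0012, 0.0121, 0, 0, 0, 0.087], [0.163, -0.0012, 0.0121, 0, 0, 0, 0.05], [0.163, -0.0012, 0.0121, 0, 0, 0, 0.03], [0.163, -0.0012, 0.0121, 0, 0, 0, 0.0], [0.163, -0.0012, 0.0121, 0, 0, 0, 0.0], [0.163, -0.0012, 0.0121, 0, 0, 0, 0.0], [0.163, -0.0012, 0.0121, 0, 0, 0, 0.0], [0.163, -0.0012, 0.0121, 0, 0, 0, 0.0]],
  ],
)

```text
time_s: 5.65
position: [0.5462, -0.1872, 0.2573]
tcp_rot: [[0.001, -0.863, 0.505], [-0.001, 0.505, 0.863], [-1.0, -0.001, 0.0]]
force: [-0.8, -0.4, 0.2]
opening: 0.447
```

```bash
python3 - <<'E'
from h import *
apply([0.163,-0.0012,0.0121,0,0,0]);dev()
p0,R0=getc()
x,y,al=.5849,-.2099,-.5295
# arc plan: 161.4 deg cw, in 4 calls of 12 rows -> print shifts per call relative
tot=161.36; N=36
for call in range(3):
    for k in range(1,13):
        i=call*12+k; st=call*12
        ang=lambda j: np.degrees(al)+180-tot*j/N
        P=lambda j: np.array([x+.045*np.cos(np.radians(ang(j))),y+.045*np.sin(np.radians(ang(j))),.257])
        R=Rdown(ang(st)); d=R.T@(P(i)-P(st)); 
        if call==0: print(i,d.round(4),round(tot*(i-st)/N,2))
E
```

```text
t 5.65 pos [ 0.5462 -0.1872  0.2573] meas-cmd mm [ 0.3 -0.2  0.3] rot [ 0.   -0.   -0.08] F [-0.8 -0.4  0.2] open 0.447 q [-30.   24.3  86.8   0.   68.8 -89.7]
1 [ 0.     -0.0001  0.0035] 4.48
2 [ 0.     -0.0005  0.007 ] 8.96
3 [ 0.     -0.0012  0.0105] 13.45
4 [ 0.     -0.0022  0.0139] 17.93
5 [ 0.     -0.0034  0.0172] 22.41
6 [ 0.     -0.0049  0.0204] 26.89
7 [ 0.     -0.0066  0.0234] 31.38
8 [ 0.     -0.0085  0.0264] 35.86
9 [ 0.     -0.0107  0.0291] 40.34
10 [ 0.     -0.0131  0.0317] 44.82
11 [ 0.     -0.0157  0.0341] 49.3
12 [ 0.     -0.0184  0.0363] 53.79
```

Request:
play_rows(
  rows=[
    [[0, 0, 0, 0, 0, 0, 0], [0, 0, 0, 0, 0, 0, 0], [0, 0, 0, 0, 0, 0, 0], [0, 0, 0, 0, 0, 0, 0], [0, 0, 0, 0, 0, 0, 0], [0, 0, 0, 0, 0, 0, 0], [0, 0, 0, 0, 0, 0, 0]],
  ],
)

```text
time_s: 6.35
position: [0.546, -0.187, 0.2566]
tcp_rot: [[0.0, -0.863, 0.505], [0.0, 0.505, 0.863], [-1.0, -0.0, 0.0]]
force: [-0.9, 0.2, 2.2]
opening: 0.196
```

Request:
play_rows(
  rows=[
    [[0, -0.0001, 0.0035, 4.48, 0, 0, 0], [0, -0.0005, 0.007, 8.96, 0, 0, 0], [0, -0.0012, 0.0105, 13.45, 0, 0, 0], [0, -0.0022, 0.0139, 17.93, 0, 0, 0], [0, -0.0034, 0.0172, 22.41, 0, 0, 0], [0, -0.0049, 0.0204, 26.89, 0, 0, 0], [0, -0.0066, 0.0234, 31.38, 0, 0, 0], [0, -0.0085, 0.0264, 35.86, 0, 0, 0], [0, -0.0107, 0.0291, 40.34, 0, 0, 0], [0, -0.0131, 0.0317, 44.82, 0, 0, 0], [0, -0.0157, 0.0341, 49.3, 0, 0, 0], [0, -0.0184, 0.0363, 53.79, 0, 0, 0]],
  ],
)

```text
time_s: 7.55
position: [0.5794, -0.1652, 0.2566]
tcp_rot: [[-0.002, -0.1, 0.995], [-0.0, 0.995, 0.1], [-1.0, -0.0, -0.002]]
force: [-2.7, -1.2, 2.3]
opening: 0.196
```

Request:
play_rows(
  rows=[
    [[0, -0.0001, 0.0035, 4.48, 0, 0, 0], [0, -0.0005, 0.007, 8.96, 0, 0, 0], [0, -0.0012, 0.0105, 13.45, 0, 0, 0], [0, -0.0022, 0.0139, 17.93, 0, 0, 0], [0, -0.0034, 0.0172, 22.41, 0, 0, 0], [0, -0.0049, 0.0204, 26.89, 0, 0, 0], [0, -0.0066, 0.0234, 31.38, 0, 0, 0], [0, -0.0085, 0.0264, 35.86, 0, 0, 0], [0, -0.0107, 0.0291, 40.34, 0, 0, 0], [0, -0.0131, 0.0317, 44.82, 0, 0, 0], [0, -0.0157, 0.0341, 49.3, 0, 0, 0], [0, -0.0184, 0.0363, 53.79, 0, 0, 0]],
  ],
)

```text
time_s: 8.75
position: [0.6169, -0.1793, 0.2566]
tcp_rot: [[-0.003, 0.744, 0.668], [0.001, 0.668, -0.744], [-1.0, -0.002, -0.002]]
force: [-3.5, 0.8, 3.1]
opening: 0.201
```

Request:
play_rows(
  rows=[
    [[0, -0.0001, 0.0035, 4.48, 0, 0, 0], [0, -0.0005, 0.007, 8.96, 0, 0, 0], [0, -0.0012, 0.0105, 13.45, 0, 0, 0], [0, -0.0022, 0.0139, 17.93, 0, 0, 0], [0, -0.0034, 0.0172, 22.41, 0, 0, 0], [0, -0.0049, 0.0204, 26.89, 0, 0, 0], [0, -0.0066, 0.0234, 31.38, 0, 0, 0], [0, -0.0085, 0.0264, 35.86, 0, 0, 0], [0, -0.0107, 0.0291, 40.34, 0, 0, 0], [0, -0.0131, 0.0317, 44.82, 0, 0, 0], [0, -0.0157, 0.0341, 49.3, 0, 0, 0], [0, -0.0184, 0.0363, 53.79, 0, 0, 0]],
  ],
)

```text
time_s: 9.95
position: [0.6277, -0.2178, 0.2566]
tcp_rot: [[-0.003, 0.979, -0.205], [0.002, -0.205, -0.979], [-1.0, -0.003, -0.001]]
force: [-4.2, 3.2, 3.9]
opening: 0.195
```

```bash
python3 - <<'E'
from h import *
for i in range(3): apply([0,-0.0184,0.0363,53.79,0,0])
dev()
for n in("scene","top","wrist"):
    c=capture(n); cv2.imwrite(f"pics/{n}2.png",c["pixels"][:,:,::-1])
a=cv2.imread("pics/scene2.png");b=cv2.imread("pics/top2.png")
cv2.imwrite("pics/z5.png",np.hstack([cv2.resize(a[120:260,260:360],(400,560),interpolation=cv2.INTER_CUBIC),cv2.resize(b[205:310,345:420],(400,560),interpolation=cv2.INTER_CUBIC)]))
E
```

```text
t 9.95 pos [ 0.6277 -0.2178  0.2566] meas-cmd mm [-1.2  1.  -0.4] rot [ 0.14  0.08 -0.19] F [-4.2  3.2  3.9] open 0.195 q [-28.8  31.6  73.6   0.   75.   73.1]
```

View pics/z5.png

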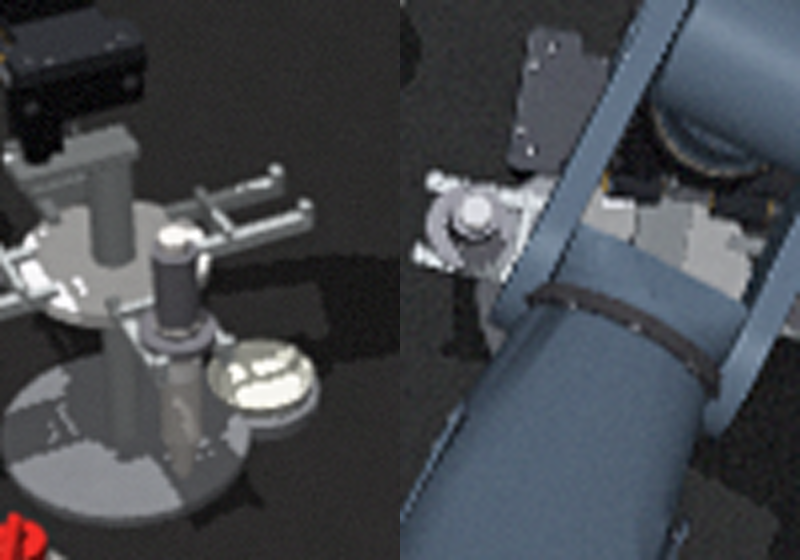

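View pics/wrist2.png

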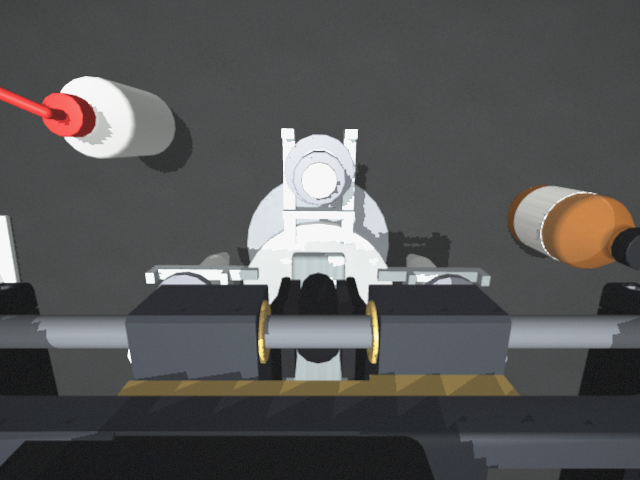

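Request:
play_rows(
  rows=[
    [[0, 0, 0, 0, 0, 0, 0.06], [0, 0, 0, 0, 0, 0, 0.06], [0, 0, 0, 0, 0, 0, 0.06], [0, 0, 0, 0, 0, 0, 0.06], [0, 0, 0, 0, 0, 0, 0.06], [-0.03, 0, 0, 0, 0, 0, 0.06], [-0.07, 0, 0, 0, 0, 0, 0.06], [-0.11, -0.03, 0, 0, 0, 0, 0.087], [-0.14, -0.07, 0, 0, 0, 0, 0.087], [-0.16, -0.11, 0, 0, 0, 0, 0.087], [-0.16, -0.14, 0, 0, 0, 0, 0.087], [-0.16, -0.14, 0, 0, 0, 0, 0.087]],
  ],
)

```text
time_s: 11.3
position: [0.4888, -0.1893, 0.4183]
tcp_rot: [[0.001, 0.979, -0.203], [-0.001, -0.203, -0.979], [-1.0, 0.001, 0.001]]
force: [0.9, -0.1, 0.4]
opening: 0.982
```

```bash
python3 - <<'E'
from h import *
apply([-0.16,-0.14,0,0,0,0]);dev()
for n in("scene","wrist"):
    c=capture(n); cv2.imwrite(f"pics/{n}3.png",c["pixels"][:,:,::-1])
x,y,psi=.5849,-.2099,2.9375;h=np.pi/2
for a,b,z in((.1,psi,.026),(.1,psi,.165),(.045,psi+np.pi,.3),(.1,psi+h,.241),(.1,psi-h,.241)): print(proj(c,[x+a*np.cos(b),y+a*np.sin(b),z])[0].round(1))
E
```

```text
t 11.3 pos [ 0.4888 -0.1893  0.4183] meas-cmd mm [-2.9  1.2  1.3] rot [ 0.03 -0.04  0.05] F [ 0.9 -0.1  0.4] open 0.982 q [-33.4  12.1  79.5  -0.   88.3  68.3]
[317.3 196.3]
[317.4 212.8]
[317.6  46.1]
[428.3 119.1]
[206.6 118.9]
```

View pics/wrist3.png

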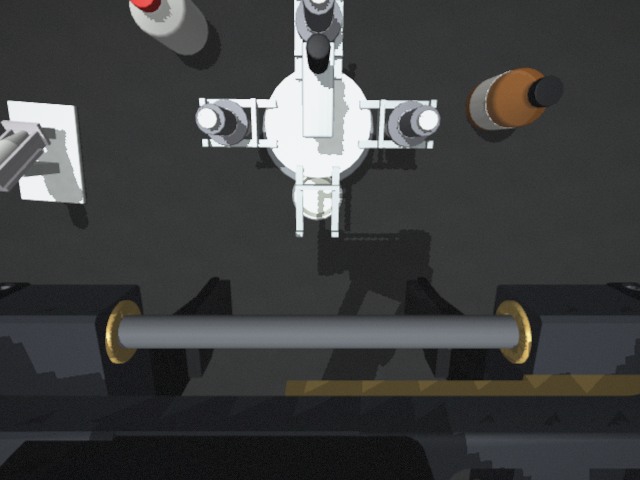

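```bash
python3 - <<'E'
from h import *
a=cv2.imread("pics/wrist3.png"); cv2.imwrite("pics/z6.png",cv2.resize(a[160:250,260:380],(800,600),interpolation=cv2.INTER_CUBIC))
E
```

```text
(no output)
```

View pics/z6.png

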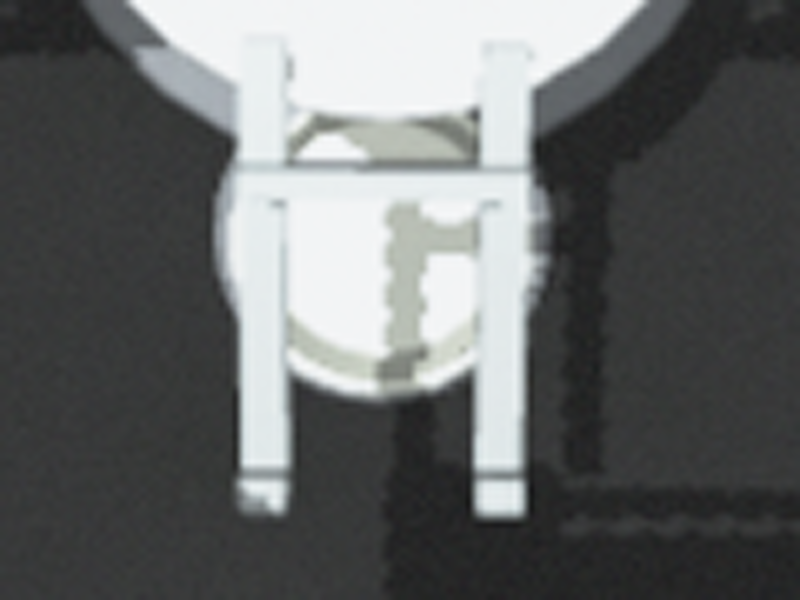

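```bash
cat >> h.py <<'E'
def Rtilt(yaw=163.8,lean=35.0):
    t,l=np.radians(yaw),np.radians(lean); a=np.array([np.sin(l)*np.cos(t),np.sin(l)*np.sin(t),np.cos(l)])
    x=-a; y=np.array([-np.cos(l)*np.cos(t),-np.cos(l)*np.sin(t),np.sin(l)]); return np.c_[x,y,np.cross(x,y)],a
E
python3 - <<'E'
from h import *
p,R=getc(); dev()
Rt,a=Rtilt(); g=np.array([.5845,.226,.164])
print(g+.151*a); plan(g+.151*a,Rt)
E
```

```text
t 11.4 pos [ 0.4918 -0.1905  0.4171] meas-cmd mm [ 0.  -0.1  0.1] rot [ 0.02 -0.03  0.1 ] F [-0.6  0.1 -0.8] open 0.991 q [-33.3  12.5  79.3   0.   88.2  68.4]
[0.50132892 0.25016343 0.28769196]
row [0.1293, -0.0799, -0.4334] [4.37, -1.38, 34.98]
```

Request:
play_rows(
  rows=[
    [[0, -0.007, -0.04, 0, 0, 3, 0.087], [0, -0.014, -0.08, 0.6, 0, 7, 0.087], [0.01, -0.022, -0.12, 1, -0.3, 11, 0.087], [0.02, -0.03, -0.165, 1.5, -0.5, 14, 0.087], [0.035, -0.038, -0.21, 2, -0.7, 18, 0.087], [0.05, -0.046, -0.255, 2.5, -0.9, 22, 0.087], [0.07, -0.055, -0.3, 3, -1.1, 26, 0.087], [0.09, -0.063, -0.345, 3.6, -1.3, 30, 0.087], [0.11, -0.071, -0.39, 4, -1.4, 33, 0.087], [0.129, -0.08, -0.433, 4.37, -1.38, 35, 0.087], [0.129, -0.08, -0.433, 4.37, -1.38, 35, 0.087], [0.129, -0.08, -0.433, 4.37, -1.38, 35, 0.087]],
  ],
)

```text
time_s: 12.6
position: [0.501, 0.2537, 0.2845]
tcp_rot: [[0.549, 0.79, -0.273], [-0.158, -0.223, -0.962], [-0.821, 0.571, 0.002]]
force: [-1.2, -0.7, -0.1]
opening: 1.002
```

```bash
python3 - <<'E'
from h import *
apply([0.129,-0.08,-0.433,4.37,-1.38,35]);dev()
c=capture("wrist");cv2.imwrite("pics/w4.png",c["pixels"][:,:,::-1]); 
for x in trace("wrist","dispenser")[:2]: print(x["p"],x["at"],[ (v.min(),v.max()) for v in np.nonzero(x["mask"])])
Rt,a=Rtilt(); g=np.array([.5845,.226,.164])
for d in(-.147,-.112,-.037,-.029,0,.029,.039): print(d,proj(c,g+d*a)[0].round(1))
E
```

```text
t 12.6 pos [0.501  0.2537 0.2845] meas-cmd mm [-0.2  3.9 -3.5] rot [-0.35  0.1  -0.19] F [-1.2 -0.7 -0.1] open 1.002 q [ 27.9  16.1 105.8 -39.5  38.5 161. ]
0.79 [319.1, 220.8] [(np.int64(195), np.int64(250)), (np.int64(296), np.int64(344))]
-0.147 [320.6 200.3]
-0.112 [320.8 204.9]
-0.037 [321.3 217.6]
-0.029 [321.3 219.3]
0 [321.6 226. ]
0.029 [321.9 234. ]
0.039 [322.  237.1]
```

View pics/w4.png

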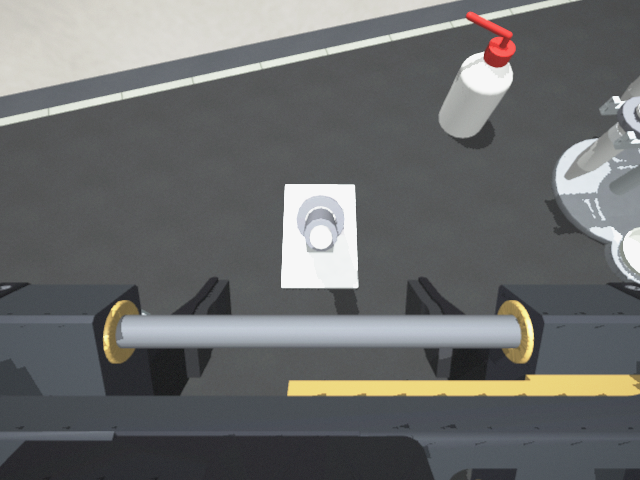

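Request:
play_rows(
  rows=[
    [[0, 0, 0, -8, 0, 0, 0.087], [0, 0, 0, -16, 0, 0, 0.087], [0, 0, 0, -24, 0, 0, 0.087], [0, 0, 0, -32, 0, 0, 0.087], [0, 0, 0, -40, 0, 0, 0.087], [0, 0, 0, -48, 0, 0, 0.087], [0, 0, 0, -56, 0, 0, 0.087], [0, 0, 0, -64, 0, 0, 0.087], [0, 0, 0, -70, 0, 0, 0.087], [0, 0, 0, -70, 0, 0, 0.087], [0, 0, 0, -70, 0, 0, 0.087], [0, 0, 0, -70, 0, 0, 0.087]],
  ],
)

```text
time_s: 13.9
position: [0.5016, 0.2492, 0.2879]
tcp_rot: [[0.551, 0.533, 0.642], [-0.16, 0.823, -0.545], [-0.819, 0.198, 0.539]]
force: [-1.0, -0.4, -0.7]
opening: 0.999
```

```bash
python3 - <<'E'
from h import *
import pickle
apply([0,0,0,-70,0,0]);dev()
s=read_state(); setc(s["position"],s["tcp_rot"]); 
c=capture("wrist");cv2.imwrite("pics/w5.png",c["pixels"][:,:,::-1]); pickle.dump(c,open("w5.pkl","wb"))
for x in trace("wrist","dispenser")[:2]: print(x["p"],x["at"],[ (v.min(),v.max()) for v in np.nonzero(x["mask"])])
Rt,a=Rtilt(); g=np.array([.5845,.226,.164])
for d in(-.147,-.112,-.037,-.029,0,.029,.039): print(d,proj(c,g+d*a)[0].round(1))
a=cv2.imread("pics/w4.png"); b=cv2.imread("pics/w5.png")
cv2.imwrite("pics/z7.png",np.hstack([cv2.resize(q[170:300,270:370],(400,520),interpolation=cv2.INTER_CUBIC) for q in(a,b)]))
E
```

```text
t 13.9 pos [0.5016 0.2492 0.2879] meas-cmd mm [ 0.4 -0.6 -0.1] rot [ 0.16 -0.03 -0.01] F [-1.  -0.4 -0.7] open 0.999 q [ 27.5  15.7 105.9 -39.5  38.5  91. ]
0.79 [314.2, 220.4] [(np.int64(195), np.int64(250)), (np.int64(291), np.int64(339))]
-0.147 [316.3 202. ]
-0.112 [316.2 206.6]
-0.037 [316.  219.4]
-0.029 [315.9 221. ]
0 [315.8 227.8]
0.029 [315.6 235.8]
0.039 [315.5 238.9]
```

View pics/z7.png

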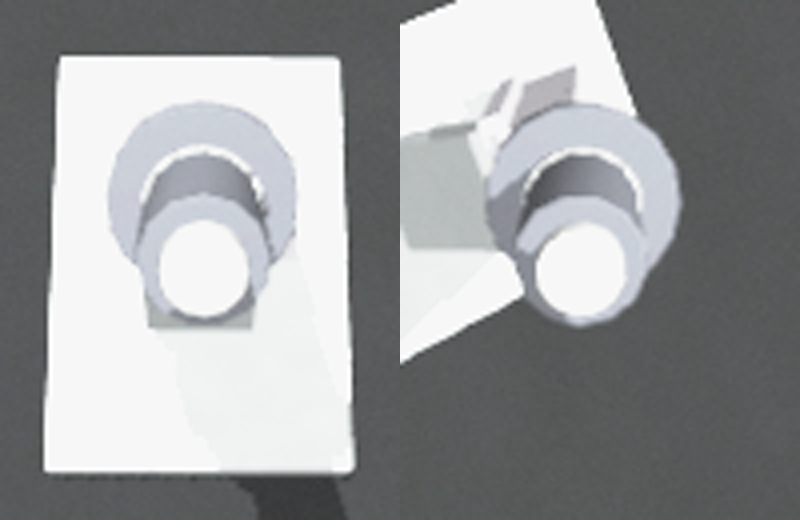

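```bash
python3 - <<'E'
from h import *
import pickle
c=pickle.load(open("w5.pkl","rb")); K,R,t=cam(c); Rt,a=Rtilt(); g=np.array([.5852,.227,.1643])
for d in(.039,-.029,-.033): print(d,(R@(g+d*a)+t)[2],proj(c,g+d*a)[0].round(1))
# final grasp row
dev()
p0,R0=getc(); Rz=Rt@Ro.from_rotvec([-70,0,0],degrees=True).as_matrix()
plan(g+.06*a,Rz);plan(g-.019*a,Rz)
E
```

```text
0.039 0.28266044235522153 [315.6 237.4]
-0.029 0.348164075273699 [316.  219.8]
-0.033 0.35201723015125647 [316. 219.]
t 14.0 pos [0.5014 0.2495 0.2877] meas-cmd mm [-0.2  0.3 -0.2] rot [-0.07  0.02  0.  ] F [0.8 0.1 0.2] open 1.0 q [ 27.5  15.7 105.9 -39.6  38.5  91. ]
row [0.0909, 0.0019, -0.0008] [-0.16, 0.04, 0.0]
row [0.1699, 0.0019, -0.0009] [-0.16, 0.04, 0.0]
```

Request:
play_rows(
  rows=[
    [[0.03, 0.0019, -0.0009, 0, 0, 0, 0.087], [0.06, 0.0019, -0.0009, 0, 0, 0, 0.087], [0.09, 0.0019, -0.0009, 0, 0, 0, 0.06], [0.11, 0.0019, -0.0009, 0, 0, 0, 0.06], [0.13, 0.0019, -0.0009, 0, 0, 0, 0.06], [0.15, 0.0019, -0.0009, 0, 0, 0, 0.06], [0.165, 0.0019, -0.0009, 0, 0, 0, 0.06], [0.17, 0.0019, -0.0009, 0, 0, 0, 0.06], [0.17, 0.0019, -0.0009, 0, 0, 0, 0.06]],
  ],
)

```text
time_s: 14.9
position: [0.5953, 0.2244, 0.1475]
tcp_rot: [[0.55, 0.532, 0.644], [-0.161, 0.824, -0.543], [-0.819, 0.195, 0.539]]
force: [0.4, 0.3, -0.3]
opening: 0.693
```

```bash
python3 - <<'E'
from h import *
apply([0.17,0.0019,-0.0009,0,0,0]);dev()
c=capture("wrist");cv2.imwrite("pics/w6.png",c["pixels"][:,:,::-1])
E
```

```text
t 14.9 pos [0.5953 0.2244 0.1475] meas-cmd mm [-0.4  0.4 -1.1] rot [-0.15  0.06 -0.05] F [ 0.4  0.3 -0.3] open 0.693 q [ 20.   33.1 105.4 -59.9  23.1 108.7]
```

View pics/w6.png

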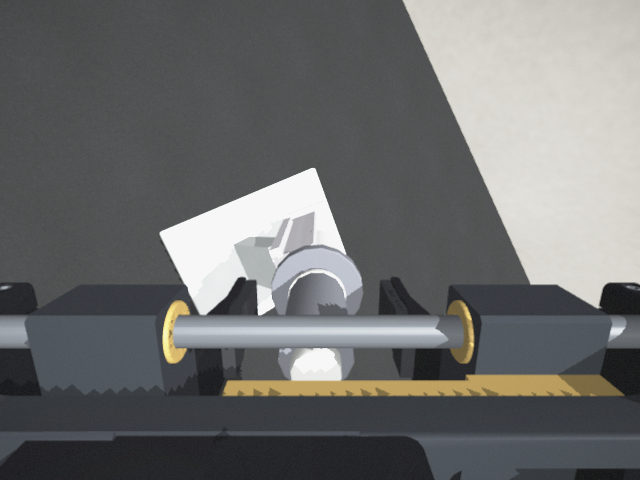

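Request:
play_rows(
  rows=[
    [[0, 0, 0, 0, 0, 0, 0], [0, 0, 0, 0, 0, 0, 0], [0, 0, 0, 0, 0, 0, 0], [0, 0, 0, 0, 0, 0, 0], [0, 0, 0, 0, 0, 0, 0], [0, 0, 0, 0, 0, 0, 0], [0, 0, 0, 0, 0, 0, 0], [0, 0, 0, 0, 0, 0, 0], [0, 0, 0, 0, 0, 0, 0], [0, 0, 0, 0, 0, 0, 0]],
  ],
)

```text
time_s: 15.95
position: [0.5951, 0.2248, 0.1483]
tcp_rot: [[0.551, 0.531, 0.644], [-0.16, 0.824, -0.543], [-0.819, 0.196, 0.539]]
force: [-3.3, 1.6, 3.4]
opening: 0.31
```

```bash
python3 - <<'E'
from h import *
dev()
E
```

```text
t 15.95 pos [0.5951 0.2248 0.1483] meas-cmd mm [-0.6  0.8 -0.3] rot [-0.16  0.03  0.03] F [-3.3  1.6  3.4] open 0.31 q [ 20.   33.  105.5 -59.9  23.1 108.7]
```

Request:
play_rows(
  rows=[
    [[-0.005, 0, 0, 0, 0, 0, 0], [-0.012, 0, 0, 0, 0, 0, 0], [-0.022, 0, 0, 0, 0, 0, 0], [-0.034, 0, 0, 0, 0, 0, 0], [-0.046, 0, 0, 0, 0, 0, 0], [-0.058, 0, 0, 0, 0, 0, 0], [-0.07, 0, 0, 0, 0, 0, 0], [-0.082, 0, 0, 0, 0, 0, 0], [-0.094, 0, 0, 0, 0, 0, 0], [-0.106, 0, 0, 0, 0, 0, 0], [-0.118, 0, 0, 0, 0, 0, 0], [-0.13, 0, 0, 0, 0, 0, 0]],
  ],
)

```text
time_s: 17.15
position: [0.523, 0.2455, 0.2555]
tcp_rot: [[0.551, 0.531, 0.644], [-0.16, 0.824, -0.543], [-0.819, 0.196, 0.539]]
force: [0.4, -0.4, -0.9]
opening: 0.317
```

```bash
python3 - <<'E'
from h import *
apply([-0.13,0,0,0,0,0]);dev()
S=np.array([.4869,-.1896]); Rd=Rdown(-11.69)
plan([.45,0,.40],Rd); plan([S[0],S[1],.38],Rd)
E
```

```text
t 17.15 pos [0.523  0.2455 0.2555] meas-cmd mm [-1.1  0.7  0.4] rot [-0.16  0.03  0.01] F [ 0.4 -0.4 -0.9] open 0.317 q [ 25.8  19.6 106.3 -42.9  34.3  93.9]
row [-0.1202, -0.2123, 0.1641] [63.19, 22.35, -29.44]
row [-0.0531, -0.3525, 0.2804] [63.19, 22.35, -29.44]
```

Request:
play_rows(
  rows=[
    [[-0.02, -0.012, 0.01, 3, 1, -1.4, 0], [-0.04, -0.03, 0.023, 9, 3.2, -4.2, 0], [-0.055, -0.05, 0.038, 15, 5.3, -7, 0], [-0.068, -0.072, 0.055, 21, 7.4, -9.8, 0], [-0.08, -0.094, 0.072, 27, 9.5, -12.6, 0], [-0.09, -0.116, 0.09, 33, 11.7, -15.4, 0], [-0.1, -0.138, 0.107, 39, 13.8, -18.2, 0], [-0.107, -0.158, 0.122, 45, 15.9, -21, 0], [-0.112, -0.177, 0.137, 51, 18, -23.8, 0], [-0.117, -0.196, 0.152, 57, 20.2, -26.6, 0], [-0.12, -0.212, 0.164, 63.2, 22.35, -29.44, 0], [-0.12, -0.212, 0.164, 63.2, 22.35, -29.44, 0]],
  ],
)

```text
time_s: 18.35
position: [0.4517, -0.0021, 0.401]
tcp_rot: [[0.002, 0.979, -0.205], [-0.002, -0.205, -0.979], [-1.0, 0.002, 0.002]]
force: [0.3, 0.8, -1.5]
opening: 0.317
```

```bash
python3 - <<'E'
from h import *
apply([-0.12,-0.212,0.164,63.2,22.35,-29.44]);dev()
S=np.array([.4869,-.1896]); Rd=Rdown(-11.69)
plan([S[0],S[1],.38],Rd)
E
```

```text
t 18.35 pos [ 0.4517 -0.0021  0.401 ] meas-cmd mm [ 1.6 -2.3  1.1] rot [ 0.14 -0.12  0.12] F [ 0.3  0.8 -1.5] open 0.317 q [-14.4   5.8  90.   -0.1  84.1  87.4]
row [0.0198, 0.0745, 0.1785] [-0.01, -0.0, 0.0]
```

Request:
play_rows(
  rows=[
    [[0, 0.005, 0.012, 0, 0, 0, 0], [0, 0.013, 0.032, 0, 0, 0, 0], [0.005, 0.024, 0.057, 0, 0, 0, 0], [0.01, 0.035, 0.083, 0, 0, 0, 0], [0.015, 0.046, 0.11, 0, 0, 0, 0], [0.019, 0.057, 0.136, 0, 0, 0, 0], [0.0198, 0.067, 0.16, 0, 0, 0, 0], [0.0198, 0.073, 0.174, 0, 0, 0, 0], [0.0198, 0.0745, 0.1785, 0, 0, 0, 0], [0.0198, 0.0745, 0.1785, 0, 0, 0, 0], [0.0198, 0.0745, 0.1785, 0, 0, 0, 0]],
  ],
)

```text
time_s: 19.45
position: [0.4874, -0.1877, 0.3802]
tcp_rot: [[-0.001, 0.98, -0.199], [-0.0, -0.199, -0.98], [-1.0, -0.001, 0.001]]
force: [-0.2, -0.4, -1.5]
opening: 0.314
```

```bash
python3 - <<'E'
from h import *
apply([0.0198,0.0745,0.1785,0,0,0]);dev()
for n in("scene","wrist","top"):
    c=capture(n);cv2.imwrite(f"pics/{n}7.png",c["pixels"][:,:,::-1])
    p,R=getc(); 
    print(n,[proj(c,p+[0,0,-d])[0].round(1).tolist() for d in(.128,.018,.010,-.019)],proj(c,[.4869,-.1896,.165])[0])
a=cv2.imread("pics/scene7.png"); cv2.imwrite("pics/z8.png",cv2.resize(a[60:260,230:400],(510,600),interpolation=cv2.INTER_CUBIC))
E
```

```text
t 19.45 pos [ 0.4874 -0.1877  0.3802] meas-cmd mm [0.5 1.9 0.2] rot [-0.22 -0.03 -0.05] F [-0.2 -0.4 -1.5] open 0.314 q [-33.3  13.3  83.6  -0.   83.1  68.2]
scene [[324.6, 142.3], [324.2, 102.1], [324.2, 99.0], [324.1, 87.6]] [324.95390697 171.1437693 ]
wrist [[319.4, 235.4], [320.7, 285.5], [320.9, 291.4], [321.5, 317.5]] [318.8909391  215.34320386]
top [[387.4, 283.7], [391.7, 281.1], [392.0, 280.9], [393.3, 280.2]] [384.27444628 285.57636808]
```

View pics/z8.png

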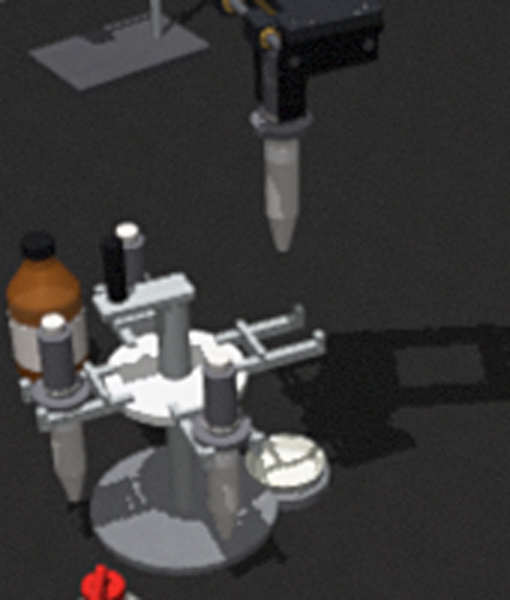

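View pics/wrist7.png

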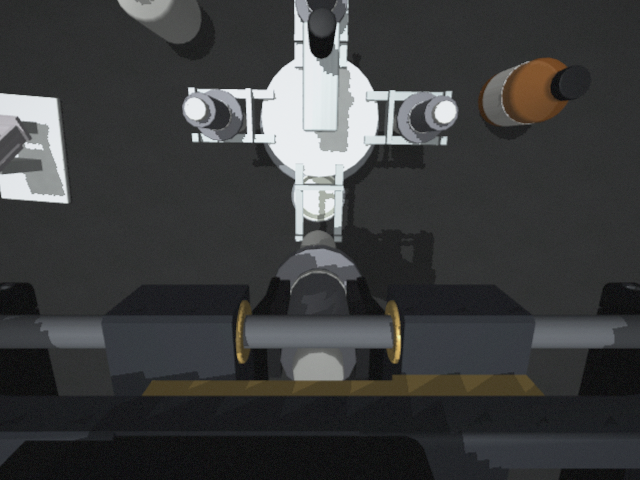

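```bash
python3 - <<'E'
from h import *
dev()
c=capture("wrist");cv2.imwrite("pics/w8.png",c["pixels"][:,:,::-1])
p,R=getc(); print([proj(c,p+[0,0,-d])[0].round(1).tolist() for d in(.128,.018,.010)],proj(c,[.4869,-.1896,.165])[0])
b=cv2.imread("pics/w8.png")
cv2.imwrite("pics/z9.png",cv2.resize(b[155:315,240:400],(600,600),interpolation=cv2.INTER_CUBIC))
E
```

```text
t 19.6 pos [ 0.4875 -0.1879  0.3804] meas-cmd mm [0.6 1.7 0.4] rot [-0.22 -0.06 -0.02] F [-0.3 -0.3 -1.2] open 0.319 q [-33.3  13.3  83.6  -0.1  83.1  68.2]
[[319.1, 235.5], [320.3, 285.7], [320.5, 291.6]] [318.63523554 215.52373823]
```

View pics/z9.png

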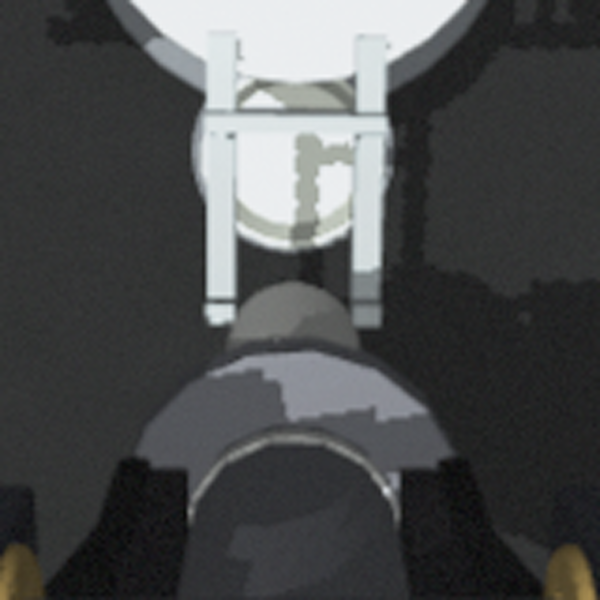

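```bash
python3 - <<'E'
from h import *
s=read_state(); setc(s["position"],s["tcp_rot"])
plan([.4869,-.1896,.305],Rdown(-11.69));plan([.4869,-.1896,.26],Rdown(-11.69));plan([.4869,-.1896,.19],Rdown(-11.69))
c=capture("wrist");p,R=getc();print([proj(c,p+[0,0,-d])[0].round(1).tolist() for d in(.128,.093,.018,.010)])
E
```

```text
row [0.0754, -0.0003, 0.0015] [0.2, 0.07, 0.01]
row [0.1204, -0.0003, 0.0015] [0.2, 0.07, 0.01]
row [0.1904, -0.0003, 0.0014] [0.2, 0.07, 0.01]
[[317.0, 235.4], [317.0, 247.0], [317.0, 285.6], [317.0, 291.5]]
```

Request:
play_rows(
  rows=[
    [[0.01, 0, 0.0012, 0.2, 0, 0, 0], [0.025, 0, 0.0012, 0.2, 0, 0, 0], [0.04, 0, 0.0012, 0.2, 0, 0, 0], [0.055, 0, 0.0012, 0.2, 0, 0, 0], [0.065, 0, 0.0012, 0.2, 0, 0, 0], [0.075, 0, 0.0012, 0.2, 0, 0, 0], [0.085, 0, 0.0012, 0.2, 0, 0, 0], [0.095, 0, 0.0012, 0.2, 0, 0, 0], [0.105, 0, 0.0012, 0.2, 0, 0, 0], [0.115, 0, 0.0012, 0.2, 0, 0, 0], [0.12, 0, 0.0012, 0.2, 0, 0, 0], [0.12, 0, 0.0012, 0.2, 0, 0, 0]],
  ],
)

```text
time_s: 20.9
position: [0.4869, -0.19, 0.2592]
tcp_rot: [[-0.002, 0.979, -0.204], [-0.0, -0.204, -0.979], [-1.0, -0.002, 0.001]]
force: [-0.1, 0.7, -1.3]
opening: 0.312
```

```bash
python3 - <<'E'
from h import *
apply([0.12,0,0.0012,0.2,0,0]);dev()
for n in("scene","wrist"):
    c=capture(n);cv2.imwrite(f"pics/{n}10.png",c["pixels"][:,:,::-1])
a=cv2.imread("pics/scene10.png");b=cv2.imread("pics/wrist10.png")
cv2.imwrite("pics/z10.png",np.hstack([cv2.resize(a[100:250,270:370],(380,570),interpolation=cv2.INTER_CUBIC),cv2.resize(b[180:330,265:370],(399,570),interpolation=cv2.INTER_CUBIC)]))
E
```

```text
t 20.9 pos [ 0.4869 -0.19    0.2592] meas-cmd mm [-0.4 -0.7 -1.2] rot [ 0.07  0.03 -0.12] F [-0.1  0.7 -1.3] open 0.312 q [-33.5  19.8  94.   -0.1  66.3  68.3]
```

View pics/z10.png

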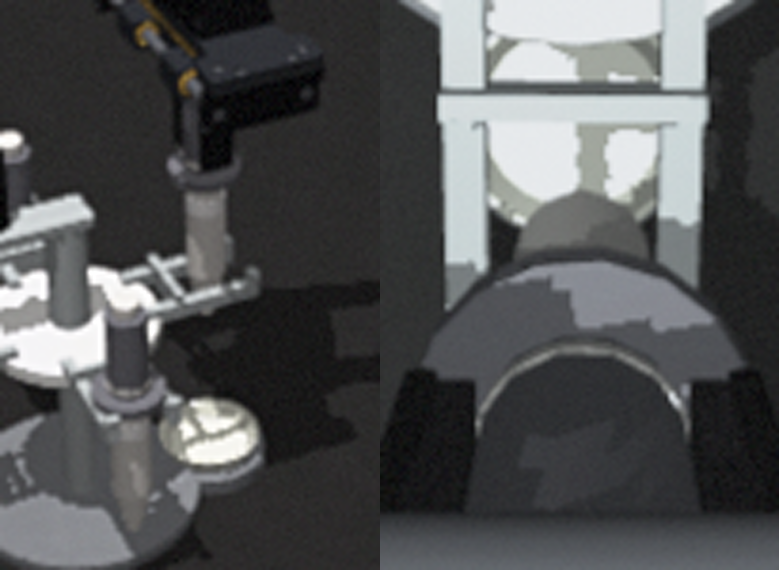

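Request:
play_rows(
  rows=[
    [[0, 0, -0.0012, 0, 0, 0, 0], [0.01, 0, -0.0012, 0, 0, 0, 0], [0.02, 0, -0.0012, 0, 0, 0, 0], [0.03, 0, -0.0012, 0, 0, 0, 0], [0.04, 0, -0.0012, 0, 0, 0, 0], [0.05, 0, -0.0012, 0, 0, 0, 0], [0.058, 0, -0.0012, 0, 0, 0, 0], [0.064, 0, -0.0012, 0, 0, 0, 0], [0.066, 0, -0.0012, 0, 0, 0, 0], [0.066, 0, -0.0012, 0, 0, 0, 0], [0.066, 0, -0.0012, 0, 0, 0, 0]],
  ],
)

```text
time_s: 22.1
position: [0.4878, -0.1894, 0.1945]
tcp_rot: [[-0.0, 0.979, -0.204], [-0.002, -0.204, -0.979], [-1.0, 0.0, 0.002]]
force: [-0.4, -0.1, -0.8]
opening: 0.318
```

```bash
python3 - <<'E'
from h import *
apply([0.066,0,-0.0012,0,0,0]);dev()
for n in("scene","wrist"):
    c=capture(n);cv2.imwrite(f"pics/{n}11.png",c["pixels"][:,:,::-1])
a=cv2.imread("pics/scene11.png");b=cv2.imread("pics/wrist11.png")
cv2.imwrite("pics/z11.png",np.hstack([cv2.resize(a[130:250,280:360],(380,570),interpolation=cv2.INTER_CUBIC),cv2.resize(b[180:330,265:370],(399,570),interpolation=cv2.INTER_CUBIC)]))
E
```

```text
t 22.1 pos [ 0.4878 -0.1894  0.1945] meas-cmd mm [ 0.3 -1.1  0.1] rot [ 0.07 -0.02  0.03] F [-0.4 -0.1 -0.8] open 0.318 q [-33.4  24.6  98.4  -0.1  57.   68.4]
```

View pics/z11.png

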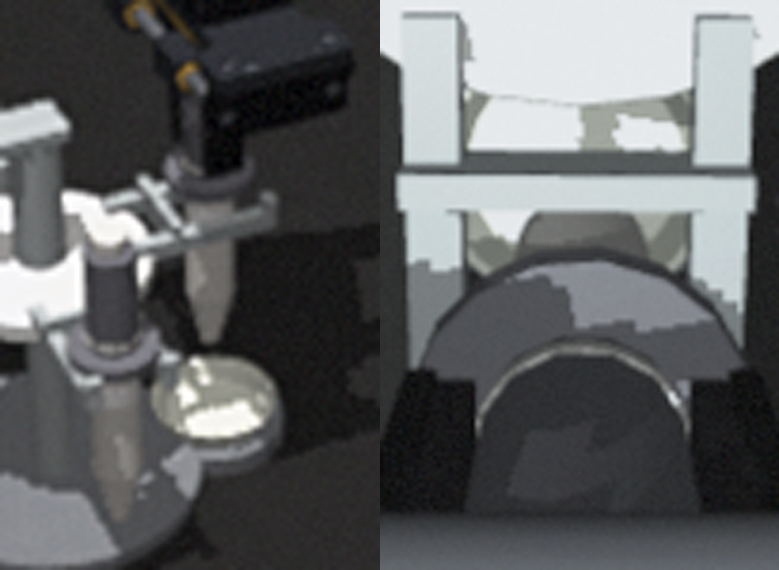

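Request:
play_rows(
  rows=[
    [[0.002, 0, -0.0006, 0, 0, 0, 0], [0.004, 0, -0.0006, 0, 0, 0, 0], [0.006, 0, -0.0006, 0, 0, 0, 0], [0.008, 0, -0.0006, 0, 0, 0, 0], [0.009, 0, -0.0006, 0, 0, 0, 0], [0.009, 0, -0.0006, 0, 0, 0, 0], [0.009, 0, -0.0006, 0, 0, 0, 0]],
  ],
)

```text
time_s: 22.9
position: [0.4876, -0.1886, 0.1851]
tcp_rot: [[-0.001, 0.979, -0.204], [-0.001, -0.204, -0.979], [-1.0, -0.001, 0.001]]
force: [-1.5, -0.0, -1.8]
opening: 0.317
```

Request:
play_rows(
  rows=[
    [[0.001, 0, 0, 0, 0, 0, 0], [0.001, 0, 0, 0, 0, 0, 0], [0.002, 0, 0, 0, 0, 0, 0], [0.002, 0, 0, 0, 0, 0, 0]],
  ],
)

```text
time_s: 23.3
position: [0.4876, -0.1886, 0.1831]
tcp_rot: [[-0.001, 0.979, -0.204], [-0.001, -0.204, -0.979], [-1.0, -0.001, 0.001]]
force: [0.2, 0.5, -0.5]
opening: 0.315
```

Request:
play_rows(
  rows=[
    [[0.0005, 0, 0, 0, 0, 0, 0], [0.001, 0, 0, 0, 0, 0, 0], [0.001, 0, 0, 0, 0, 0, 0]],
  ],
)

```text
time_s: 23.6
position: [0.4876, -0.1886, 0.1821]
tcp_rot: [[-0.001, 0.979, -0.204], [-0.001, -0.204, -0.979], [-1.0, -0.001, 0.001]]
force: [-0.4, 0.1, -1.7]
opening: 0.315
```

Request:
play_rows(
  rows=[
    [[0.0005, 0, 0, 0, 0, 0, 0], [0.001, 0, 0, 0, 0, 0, 0], [0.001, 0, 0, 0, 0, 0, 0]],
  ],
)

```text
time_s: 23.9
position: [0.4876, -0.1886, 0.1812]
tcp_rot: [[-0.001, 0.979, -0.204], [-0.001, -0.204, -0.979], [-1.0, -0.0, 0.001]]
force: [-0.8, -0.4, -0.5]
opening: 0.317
```

```bash
python3 - <<'E'
from h import *
s=read_state(); setc(s["position"],s["tcp_rot"]);dev(); print(s["moment"])
for n in("scene","wrist"):
    c=capture(n);cv2.imwrite(f"pics/{n}12.png",c["pixels"][:,:,::-1])
a=cv2.imread("pics/scene12.png");b=cv2.imread("pics/wrist12.png")
cv2.imwrite("pics/z12.png",np.hstack([cv2.resize(a[130:250,280:360],(380,570),interpolation=cv2.INTER_CUBIC),cv2.resize(b[180:330,265:370],(399,570),interpolation=cv2.INTER_CUBIC)]))
E
```

```text
t 23.9 pos [ 0.4876 -0.1886  0.1812] meas-cmd mm [0. 0. 0.] rot [0. 0. 0.] F [-0.8 -0.4 -0.5] open 0.317 q [-33.4  25.7  99.2  -0.1  55.1  68.5]
[-0.00441986  0.04221444 -0.01397908]
```

View pics/z12.png

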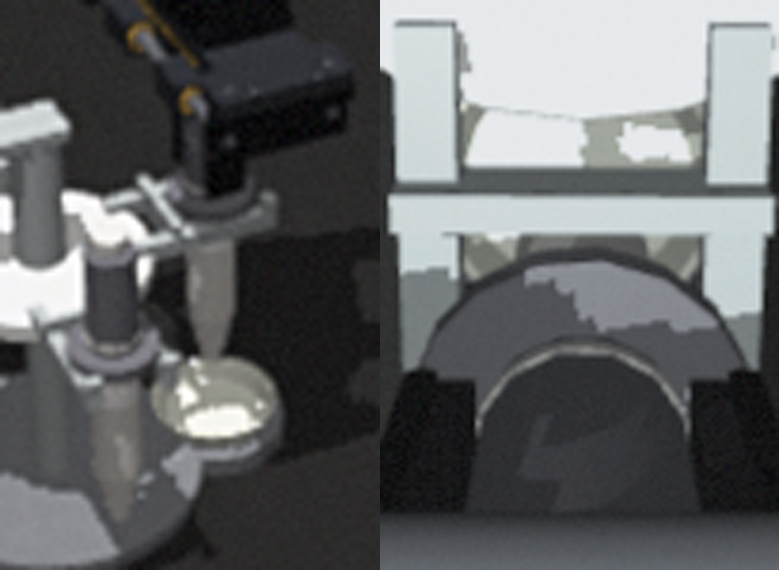

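Request:
play_rows(
  rows=[
    [[0.0005, 0, 0, 0, 0, 0, 0], [0.001, 0, 0, 0, 0, 0, 0], [0.001, 0, 0, 0, 0, 0, 0]],
  ],
)

```text
time_s: 24.3
position: [0.4877, -0.1887, 0.1811]
tcp_rot: [[-0.0, 0.979, -0.204], [-0.001, -0.204, -0.979], [-1.0, -0.0, 0.001]]
force: [-2.0, 0.2, 6.1]
opening: 0.318
```

Request:
play_rows(
  rows=[
    [[0.0005, 0, 0, 0, 0, 0, 0], [0.001, 0, 0, 0, 0, 0, 0], [0.001, 0, 0, 0, 0, 0, 0]],
  ],
)

```text
time_s: 24.6
position: [0.4878, -0.1887, 0.1811]
tcp_rot: [[0.0, 0.979, -0.204], [-0.002, -0.204, -0.979], [-1.0, 0.0, 0.002]]
force: [-3.4, 2.1, 12.7]
opening: 0.315
```

Request:
play_rows(
  rows=[
    [[-0.001, 0, 0, 0, 0, 0, 0], [-0.001, 0, 0, 0, 0, 0, 0]],
  ],
)

```text
time_s: 24.8
position: [0.4877, -0.1887, 0.1811]
tcp_rot: [[-0.0, 0.979, -0.204], [-0.002, -0.204, -0.979], [-1.0, 0.0, 0.002]]
force: [-2.2, 1.1, 7.4]
opening: 0.316
```

```bash
python3 - <<'E'
from h import *
dev()
for n in("scene","wrist"):
    c=capture(n);cv2.imwrite(f"pics/{n}13.png",c["pixels"][:,:,::-1])
a=cv2.imread("pics/scene13.png");b=cv2.imread("pics/wrist13.png")
cv2.imwrite("pics/z13.png",np.hstack([cv2.resize(a[130:250,280:360],(380,570),interpolation=cv2.INTER_CUBIC),cv2.resize(b[180:330,265:370],(399,570),interpolation=cv2.INTER_CUBIC)]))
E
```

```text
t 24.8 pos [ 0.4877 -0.1887  0.1811] meas-cmd mm [ 0.1 -0.1 -0.1] rot [-0.01 -0.02  0.04] F [-2.2  1.1  7.4] open 0.316 q [-33.4  25.7  99.2  -0.1  55.1  68.5]
```

View pics/z13.png

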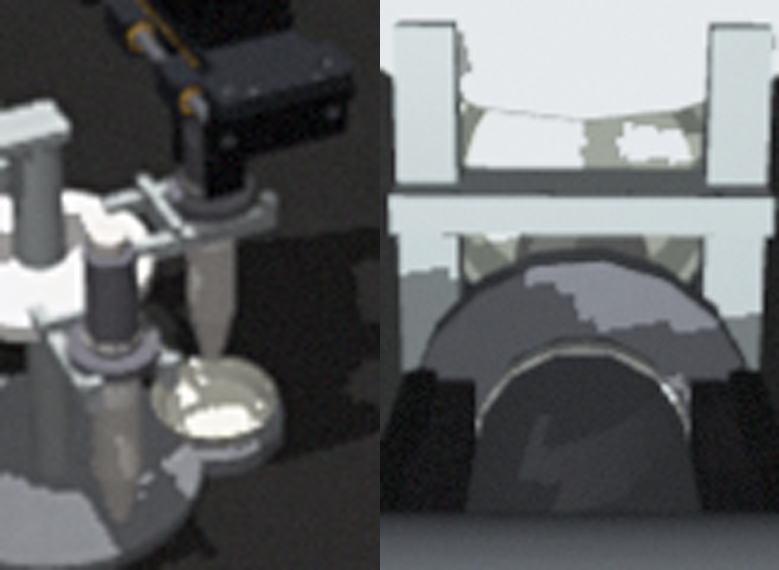

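Request:
play_rows(
  rows=[
    [[-0.0008, 0, 0, 0, 0, 0, 0], [-0.0008, 0, 0, 0, 0, 0, 0], [-0.0008, 0, 0, 0, 0, 0, 0.05], [-0.0008, 0, 0, 0, 0, 0, 0.06], [-0.0008, 0, 0, 0, 0, 0, 0.06], [-0.0008, 0, 0, 0, 0, 0, 0.06], [-0.0008, 0, 0, 0, 0, 0, 0.06], [-0.0008, 0, 0, 0, 0, 0, 0.06], [-0.0008, 0, 0, 0, 0, 0, 0.06], [-0.0008, 0, 0, 0, 0, 0, 0.06]],
  ],
)

```text
time_s: 25.9
position: [0.4876, -0.1886, 0.181]
tcp_rot: [[-0.001, 0.979, -0.204], [-0.001, -0.204, -0.979], [-1.0, -0.001, 0.001]]
force: [0.5, -0.4, -0.2]
opening: 0.689
```

```bash
python3 - <<'E'
from h import *
dev()
c=capture("wrist");cv2.imwrite("pics/w14.png",c["pixels"][:,:,::-1])
E
```

```text
t 25.9 pos [ 0.4876 -0.1886  0.181 ] meas-cmd mm [-0.  -0.  -0.2] rot [ 0. -0. -0.] F [ 0.5 -0.4 -0.2] open 0.689 q [-33.4  25.7  99.2  -0.1  55.1  68.5]
```

View pics/w14.png

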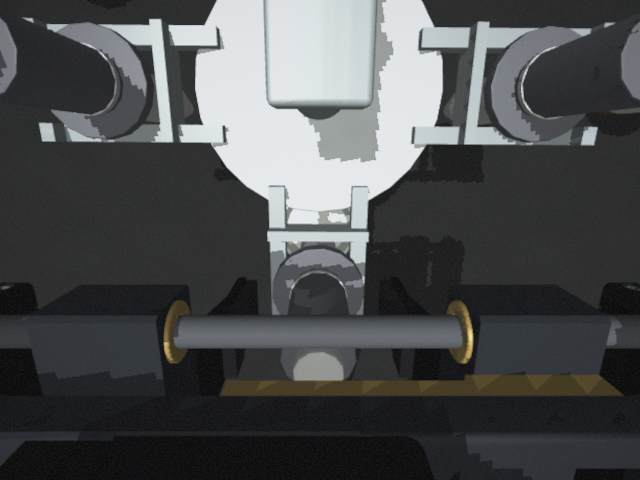

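Request:
play_rows(
  rows=[
    [[-0.01, 0, 0, 0, 0, 0, 0.06], [-0.025, 0, 0, 0, 0, 0, 0.06], [-0.05, 0, 0, 0, 0, 0, 0.06], [-0.08, 0, 0, 0, 0, 0, 0.06], [-0.12, 0, 0, 0, 0, 0, 0.06], [-0.16, 0, 0, 0, 0, 0, 0.087], [-0.2, 0, 0, 0, 0, 0, 0.087], [-0.235, 0, 0, 0, 0, 0, 0.087], [-0.235, 0, 0, 0, 0, 0, 0.087], [-0.235, 0, 0, 0, 0, 0, 0.087], [-0.235, 0, 0, 0, 0, 0, 0.087]],
  ],
)

```text
time_s: 27.05
position: [0.487, -0.1878, 0.415]
tcp_rot: [[-0.003, 0.979, -0.204], [0.0, -0.204, -0.979], [-1.0, -0.003, 0.0]]
force: [-0.0, 0.3, 0.2]
opening: 0.994
```

```bash
python3 - <<'E'
from h import *
dev()
for n in("scene","wrist"):
    c=capture(n);cv2.imwrite(f"pics/{n}15.png",c["pixels"][:,:,::-1])
    print(n,proj(c,[[.4869,-.1896,.241],[.4869,-.1896,.055],[.4869,-.1896,.165],[.4869,-.1896,.026]]).round(1).tolist())
a=cv2.imread("pics/scene15.png");b=cv2.imread("pics/wrist15.png")
cv2.imwrite("pics/z15.png",np.hstack([cv2.resize(a[130:250,265:365],(400,480),interpolation=cv2.INTER_CUBIC),cv2.resize(b[150:270,268:368],(400,480),interpolation=cv2.INTER_CUBIC)]))
E
```

```text
t 27.05 pos [ 0.487  -0.1878  0.415 ] meas-cmd mm [ -0.6   0.8 233.8] rot [ 0.    0.05 -0.13] F [-0.   0.3  0.2] open 0.994 q [-33.3  12.1  80.   -0.1  88.   68.4]
scene [[324.7, 146.1], [325.3, 204.4], [325.0, 171.1], [325.4, 212.6]]
wrist [[319.0, 222.9], [318.4, 195.3], [318.7, 208.7], [318.3, 192.6]]
```

View pics/z15.png

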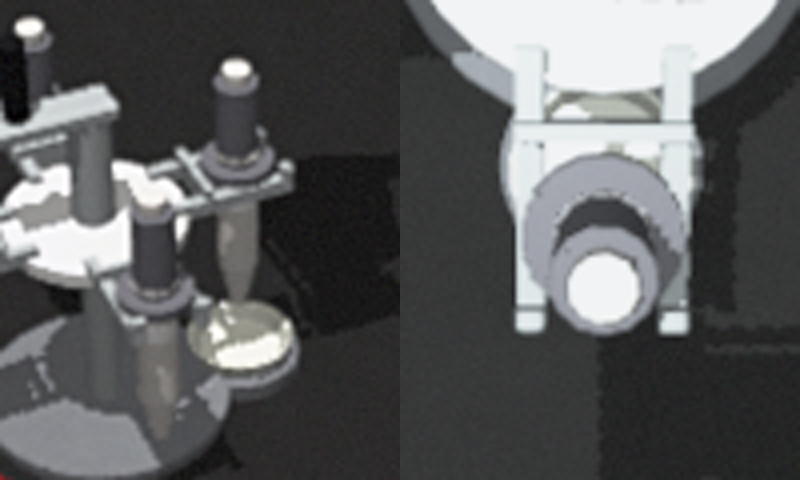

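View pics/scene15.png

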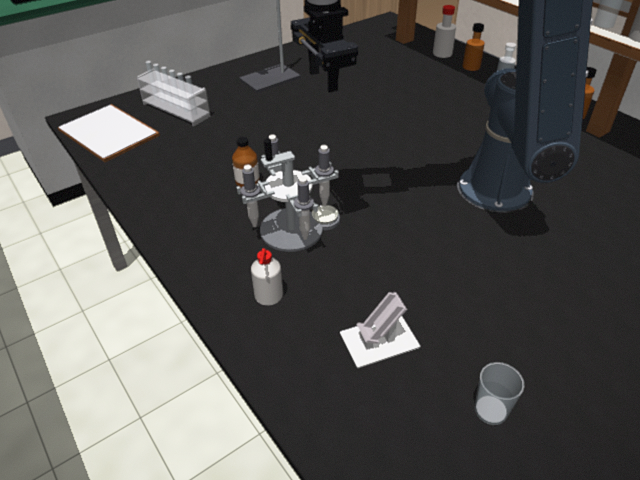

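```bash
python3 -c "
from rig import *
print(read_state()['force'],hand_in())"
```

```text
the job is handed in; nothing more can be done
[-0.11789062 -0.60031564  1.31300716] None
```

The job is handed in, with both parts done in the order asked, at about 27 s of the 64 s allowed.

- **Turning the stand:** I gripped the crank peg and turned the stand about 161° clockwise. A wrist picture then showed the empty hook's prongs centred over the drip dish to within about 0.3 mm.
- **Hanging the dispenser:** I pulled it out of the rest along its axis and lowered it from above between the prongs. It came to a firm stop, with the force rising to about 13 N and no further travel. I eased the push off before opening the fingers.
- **Last checks:**
  - The hung dispenser looks upright, and its button is about 1 px from where a fully seated one should appear.
  - The hook is still over the dish to within about 0.5 mm.
  - The gripper is clear.
  - The beaker and both bottles look unmoved in the scene picture (judged by eye).
- **Small disagreements:**
  - The stop came about 2 mm lower than planned. I put this down to having gripped the dispenser about 2 mm off along its axis.
  - My tracked command drifted from the measured position by up to about 10 mm after some fast moves, so I re-measured before each fine step.
  - During the approach to the rest, the last joint came close to its limit (161° of 163.6°), so I turned the tool before gripping.

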